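# Refit the knob of a bench variable transformer

### The job

The big control knob has come off the bench's variable transformer: put it back on the D-shaped shaft on top of the case, pressing gently and turning it slowly until it drops fully home. Then turn it so that its white pointer line stands at the dial's zero mark, let go, and leave everything else on the bench where it is.

Things in the scene. Friction and masses are not known exactly. Their poses are not given: they have to be found in the camera images.
- knob_center (a point): Centre of the loose black round ribbed knob, 50 mm across, 44 mm high, about 150 g, standing bore down on the bench. The point is on its axis, half-way up (22 mm above its underside). z is up its axis, x points to its white pointer line. It may be gripped across at any yaw.
- knob_bore (a point): Centre of the bore's mouth in the knob's underside. Upward from here: a flared lead-in narrowing from 21 to 14.8 mm across over 5 mm, a round 14.8 mm bore up to 8 mm, then a D-shaped bore (round 14.8 mm with a flat 3.6 mm from the axis, on the pointer's side), closed at 20 mm.
- knob_pointer (a point): Outer end of the white pointer line on the knob's top rim: 25 mm along the knob's x axis from its axis, 22 mm above its centre.
- dial: Round aluminium dial plate, 120 mm across, on the fixed grey transformer case (150 x 150 mm, 132 mm high). Origin on the shaft's axis at the plate's upper face, 134 mm above the bench; z up; x points to the zero mark, the longest, thickest black mark, where the 300 degree scale begins, running clockwise seen from above. Dial and shaft bear 70 N, all contact forces added; but only 25 N while the knob is not yet home.
- shaft_tip (a point): On the axis at the top end of the upright 14 mm steel D-shaft, 22 mm above the dial (axes as the dial's; they do not turn with the shaft). One flat, 3.0 mm from the axis. It turns with about 0.03 N m of friction over the scale, with a stop 0.30 rad counter-clockwise beyond zero. Its angle is not measured: the flat faces somewhere 0.4 to 1.3 rad clockwise (from above) of the zero mark.
- shoulder (a point): On the axis, top of the shaft's 32 mm wide shoulder, 4 mm above the dial; home, the knob's underside rests on it and its centre is 26 mm above the dial. With flats not in line the knob stands on the tip 10 mm higher, kept central by its round bore; a push of 3 to 5 N there leaves the shaft still, over about 8 N may drag it round with the knob. It drops with the pointer within about 0.14 rad of the flat's direction.
- small_knob: Bystander, leave alone: a much smaller knob, 28 mm across and 18 mm high, from another instrument; origin under its middle
- screwdriver: Bystander, leave alone: a screwdriver 190 mm long; origin under its middle
- caliper: Bystander, leave alone: a digital caliper 230 mm long; origin under its middle
- board: Bystander, leave alone: a populated circuit board 150 x 95 mm, 40 mm high; origin under its middle
- multimeter: Bystander, leave alone: a hand-held multimeter 95 x 185 x 48 mm; origin under its middle
- spool: Bystander, leave alone: a bare metal spool 56 mm across, 46 mm high; origin under its middle
- parts_tray: Bystander, leave alone: a divided open parts tray 85 x 125 x 26 mm; origin under its middle
There are look-alikes about, which are no part of the job. Leave any purple look-alike of the part that bears knob_center alone.

How it is judged:
At the end, for the whole second after the job is handed in: The knob stands upright (within 0.07 rad) on the shaft, fully home (its centre 23 to 28.5 mm above the dial plate, within 3 mm of the shaft's axis), with its pointer line within 0.15 rad of the dial's zero mark (z of knob_center in the frame of dial between 0.023 and 0.0285 m and horizontal distance between knob_center and dial below 0.003 m and angle between knob_center's own z axis and vertical below 0.07 rad and angle between the x axis of knob_center and the x axis of dial, either way round below 0.15 rad and x of knob_pointer in the frame of dial above 0.015 m); the robot touches nothing.
It fails at once if the knob is pressed on the shaft harder than 25 N before it has dropped home (contact force between anything else and dial above 25 N and z of knob_center in the frame of dial above 0.032 m).
It fails at once if dial or shaft is loaded with more than 70 N in all (contact force between anything else and dial above 70 N).
It fails at once if a bystander is shifted by more than 30 mm (distance of any of small_knob, screwdriver, caliper, board, multimeter, spool, parts_tray from where it was at the start of the episode above 0.03 m).
It also fails if it takes over 64 s, if anything falls off the work surface, if the arm or the gripper's body presses on something with over 40 N, if the wrist force passes 120 N, or if a joint passes its speed limit or range.

### The arm

A 6-joint arm with a two-finger parallel gripper is mounted at the origin on the work surface. World frame = base frame: x ahead of the robot, y to its left, z up, the work surface at z = 0. Lengths are in m, angles in rad, forces in N, time in s.
With the tool pointing down it reaches from about 0.35 to 0.8 m from the base axis. Payload 7.3 kg.
Tool frame: the origin (TCP) lies between the finger pads; the fingertips stand 22 mm ahead of it and the grasp point (between the pads) lies 3 mm ahead of it; z points along the fingers, y is the line along which they close (so a half turn about z gives the same grasp; the last joint's range is limited). The gripper opens to 85 mm and grips with 20 to 120 N. Pads are 22 mm wide; open, the fingers measure 114 mm over their backs; the gripper's body (76 mm by 85 mm) begins 54 mm behind the grasp point. The pads swing forward as they close: fully open they stand 13 mm farther back than shut.
Start: joints at [1.002, 0.342, 1.524, -0, 1.275, -0.146], TCP at [0.215, 0.479, 0.253] pointing down, gripper open.
Joint ranges: [-2.53, 2.53], [-0.77, 2.02], [0.04, 2.7], [-1, 4.14], [0.28, 2.66], [-3.11, 3.11]. Speed limits (rad/s): [2.57, 2.57, 3.14, 3.14, 3.14, 3.14].

### API

Orientations are given as a 3x3 rotation matrix whose columns are the frame's x, y, z axes.
In Python, from workcell import ctrl gives the robot as it stands. The module is installed in compiled form; this text tells all that it offers.
- The arm moves only by the shell command python3 -m jog 'ROWS' [OPENING] [FORCE]. ROWS is JSON, a list of rows, each a list of 2 entries, a list of its own where there are three numbers: the shift along the tool's x, y, z in mm, then the turn about the tool's z in rad. In form: [[[dx, dy, dz], roll], ...]. A call has 1 to 5 rows; each row shifts and turns the commanded pose from where the row before left it, along the tool's axes as they then stand; what a row does not reach is not made up. A row lasts 1/8 s, in which the tool goes at most 62.5 mm and 10.7 degrees, less where a joint would pass 70% of its speed; a pose out of reach is approached as far as the arm can. A call is refused whole if a number of a shift passes 62.5 or a number of a turn 0.188, either way. A call with a gripper value outside its range is refused whole. OPENING is the gripper command: -1 is shut, 1 is fully open, values between are in proportion, set as the call begins (- or left out, the last holds). The fingers move at their own pace and stop on an object; FORCE is the grip in N (left out, the last holds). Time passes only in rows, so rows that do not move let the fingers close. It gives the time, the measured TCP pose, the force, the opening and the grip force at its end, in the units of the state.
- ctrl.read_state(): the state, without advancing time (a new reading comes with each control period).
- ctrl.get_image(name): name is "scene" or "side" or "wrist"; returns a dict with "color" (420x560x3 uint8, red, green, blue), "depth" (420x560 float32, m along the optical axis (not along the pixel's ray), 0 where there is no reading), "fx", "fy", "cx", "cy" (pixels), "k1" (the pictures are not rectified: a ray, as slopes to the right and down, at radius r is drawn at 1 + k1 r^2 times it, then the intrinsics apply), "rvec" (rotation vector, rad) and "tvec" (3), from world to camera coordinates, as OpenCV has them. Camera axes: x right, y down, z forward; pixel columns grow to the right and rows downward; lengths in m; the calibration is good to about 2 mm. A picture is of the moment at which its call begins.
- ctrl.finish_job(): hands the job in; it is judged then, once.
The state is a dict: "time": time; "joint_positions": joint angles; "dq": joint speeds; "joint_efforts": joint torques, N m; "ee_pos": TCP position; "orientation": TCP orientation; "ft_force": force on the tool from outside, world axes, zero at the start; "ft_torque": the same for the moment, N m; "grip_width": finger opening in m; "finger_force": force on a finger pad.
Only numpy, scipy, OpenCV 4.12 (cv2) and the standard library are available. Lean on these libraries where they do the work, as an engineer would, in place of code of your own. Each camera call takes 0.05 s, during which the arm holds its last target. There are 200 camera calls.

## Working session

There is one attempt and no reset: what is moved stays moved. The work goes in short steps, Python scripts to look and compute and a shell command to move; the robot and the scene stay as the last step left them, time stands still between calls to the robot, and variables do not carry over. Pictures are saved under pics/ and viewed, at most 10 in all, crops included, and the job is handed in when it is done.

```bash
mkdir -p pics; cat > h.py <<'E'
import numpy as np, cv2, pickle
from workcell import ctrl
def grab(n,tag):
    im=ctrl.get_image(n); pickle.dump(im,open(f'pics/{tag}.pkl','wb'))
    cv2.imwrite(f'pics/{tag}.png',im['color'][:,:,::-1]); return im
def load(tag): return pickle.load(open(f'pics/{tag}.pkl','rb'))
def ray(im,u,v):
    K=np.array([[im['fx'],0,im['cx']],[0,im['fy'],im['cy']],[0,0,1]])
    p=cv2.undistortPoints(np.array([[[u,v]]],float),K,np.array([im['k1'],0,0,0,0.]))[0,0]
    R=cv2.Rodrigues(np.array(im['rvec'],float))[0]; t=np.array(im['tvec'],float).ravel()
    return -R.T@t, R.T@np.array([p[0],p[1],1])
def atz(im,u,v,z):
    c,d=ray(im,u,v); return c+d*(z-c[2])/d[2]
def atd(im,u,v):
    c,d=ray(im,u,v); return c+d*im['depth'][int(v),int(u)]
E
python3 - <<'E'
from h import *
a=grab('scene','s0');b=grab('side','d0')
cv2.imwrite('pics/s0b.png',cv2.resize(a['color'][:,:,::-1],(800,600)))
cv2.imwrite('pics/d0b.png',cv2.resize(b['color'][:,:,::-1],(800,600)))
E
```

```text
(no output)
```

View pics/s0b.png

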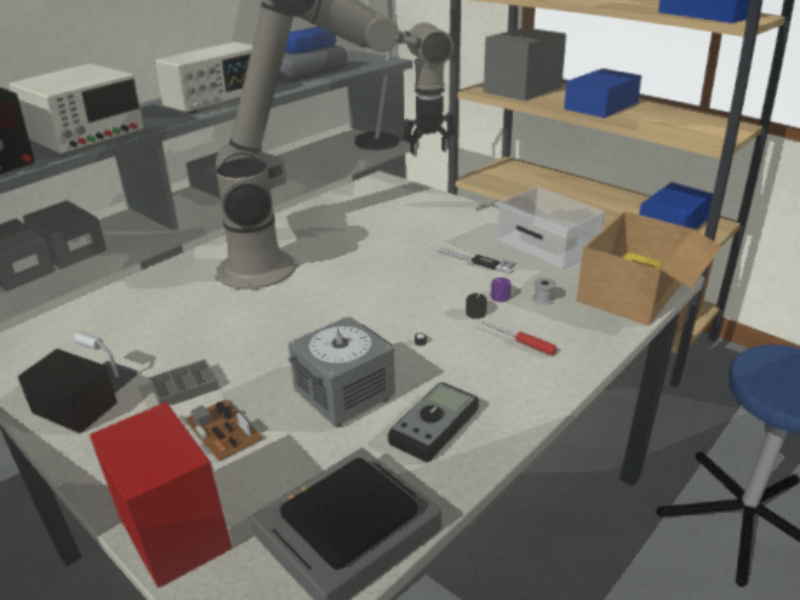

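View pics/d0b.png

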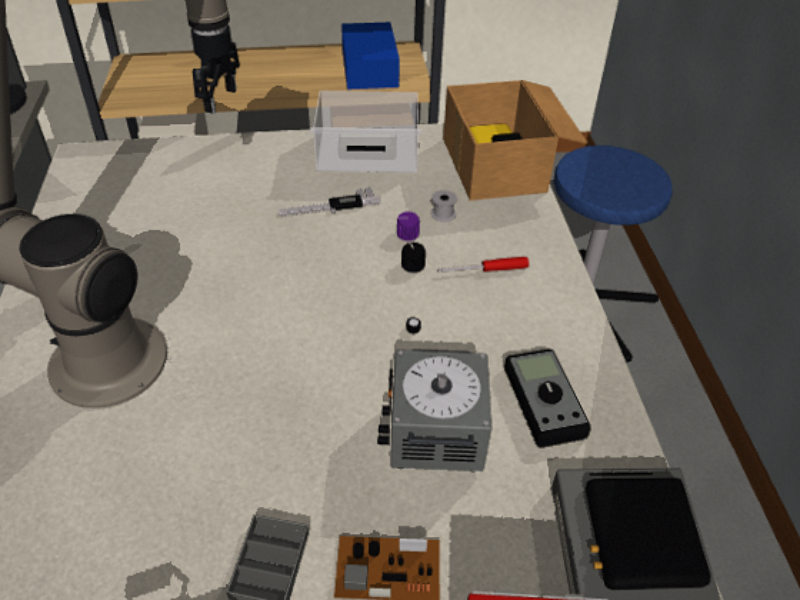

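Scene: the black knob stands at (476,305) beside the purple look-alike at (500,289), with the dial at (340,343). Side: the knob is at (413,257) and the dial's shaft at (441,384).

```bash
python3 - <<'E'
from h import *
a=load('s0');b=load('d0')
k=.7
print('knob top side',atz(b,413*k,247*k,.044),'scene',atz(a,476*k,297*k,.044))
print('purple',atz(b,408*k,216*k,.044))
print('shaft tip side',atz(b,441*k,378*k,.156),'dial',atz(b,441*k,387*k,.134),'scene',atz(a,340*k,343*k,.134))
c=b['color'][:,:,::-1]
d=cv2.resize(c[230:310,260:360],(800,640),interpolation=cv2.INTER_CUBIC)[:600]
cv2.imwrite('pics/dc.png',d)
print('robot', {k:np.round(v,3) for k,v in ctrl.read_state().items()})
E
```

```text
knob top side [0.58981593 0.20933073 0.044     ] scene [0.59228725 0.20700188 0.044     ]
purple [0.59201523 0.310332   0.044     ]
shaft tip side [ 0.57375591 -0.2238047   0.156     ] dial [ 0.57505614 -0.22392517  0.134     ] scene [ 0.57893441 -0.21913362  0.134     ]
robot {'time': np.float64(0.1), 'joint_positions': array([ 1.002,  0.343,  1.525, -0.   ,  1.275, -0.146]), 'dq': array([ 0.001, -0.002, -0.002,  0.   ,  0.001,  0.001]), 'joint_efforts': array([ 1.0000e-03, -4.3445e+01, -2.4649e+01, -0.0000e+00,  5.0000e-03,
        0.0000e+00]), 'ee_pos': array([0.215, 0.478, 0.253]), 'orientation': array([[-0.912,  0.41 , -0.001],
       [ 0.41 ,  0.912, -0.001],
       [ 0.   , -0.001, -1.   ]]), 'ft_force': array([-0.419,  0.2  , -0.018]), 'ft_torque': array([ 0.01 , -0.005, -0.01 ]), 'finger_force': np.float64(0.0), 'grip_width': np.float64(0.085)}
```

View pics/dc.png

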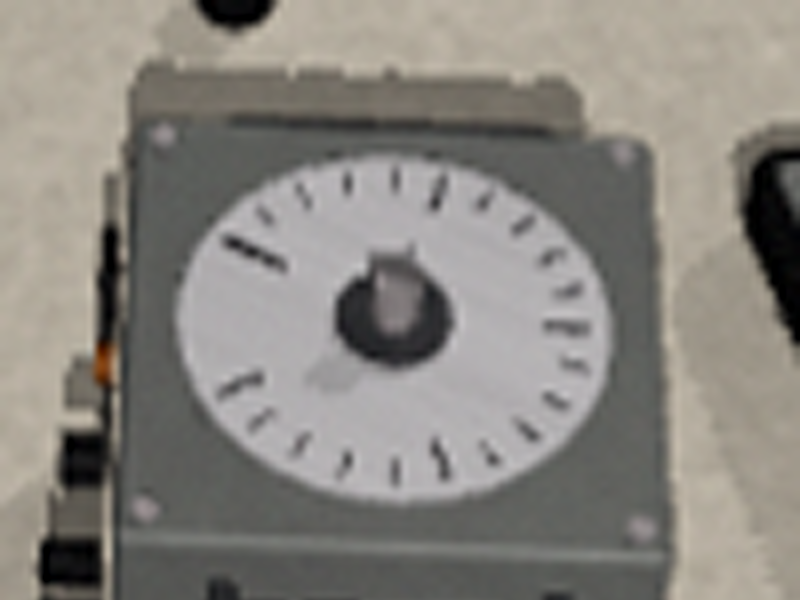

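The zero mark shows in the crop from (225,237) to (285,268), with the shaft at (395,290). I'll go above the knob.

```bash
python3 -m jog '[[[-45,-9,5],0],[[-45,-9,5],0],[[-45,-9,5],0],[[-45,-9,5],0],[[-45,-9,5],0]]' 1 60; python3 -m jog '[[[-45,-9,5],0],[[-45,-9,5],0],[[-45,-9,5],0],[[-45,-9,5],0],[[-45,-9,5],0]]'; python3 -m jog '[[[0,0,0],0],[[0,0,0],0]]'
python3 - <<'E'
from h import *
b=load('d0')
f=lambda x,y:(260+x/8,230+y/8)
o=atz(b,*f(225,237),.134);i=atz(b,*f(286,268),.134)
pts=np.array([atz(b,*f(x,y),.134)[:2] for x,y in [(178,322),(612,322),(395,155),(400,503),(258,205),(545,195)]])
A=np.c_[2*pts,np.ones(6)];s=np.linalg.lstsq(A,(pts**2).sum(1),rcond=None)[0]
print('centre',s,np.sqrt(s[2]+s[0]**2+s[1]**2)); c=s[:2]
for p in(o,i):print(p, np.arctan2(*(p[:2]-c)[::-1]))
print(np.arctan2(*(o-i)[:2][::-1]))
w=grab('wrist','w1');cv2.imwrite('pics/w1.png',cv2.resize(w['color'][:,:,::-1],(800,600)))
s=ctrl.read_state();print(s['ee_pos'],s['orientation'],s['joint_positions'])
E
```

```text
time: 0.72
ee_pos: [0.4031, 0.3444, 0.2279]
orientation: [[-0.912, 0.41, -0.001], [0.41, 0.912, -0.0], [0.0, -0.0, -1.0]]
ft_force: [0.3, 0.5, 0.4]
grip_width: 0.0857
finger_force: 0.0
time: 1.35
ee_pos: [0.5898, 0.2111, 0.2026]
orientation: [[-0.912, 0.41, -0.001], [0.41, 0.912, 0.0], [0.001, -0.0, -1.0]]
ft_force: [0.4, 0.8, 0.6]
grip_width: 0.0854
finger_force: 0.0
time: 1.6
ee_pos: [0.5883, 0.2122, 0.2027]
orientation: [[-0.912, 0.411, -0.002], [0.411, 0.912, 0.0], [0.001, -0.001, -1.0]]
ft_force: [0.3, -0.0, 0.3]
grip_width: 0.0855
finger_force: 0.0
centre [ 0.57885967 -0.22281869 -0.3810689 ] 0.06047968465986147
[ 0.53389213 -0.18748579  0.134     ] 2.4756060668262703
[ 0.54943856 -0.20027494  0.134     ] 2.487776009799816
2.453197407814965
[0.58805178 0.21263967 0.20309355] [[-9.12173530e-01  4.09802937e-01 -1.00205990e-03]
 [ 4.09803000e-01  9.12174039e-01  1.51618112e-04]
 [ 9.76186573e-04 -2.72345124e-04 -9.99999486e-01]] [ 2.24313199e-01  5.66129396e-01  1.30159759e+00  3.87568227e-04
  1.27480892e+00 -9.24358185e-01]
```

View pics/w1.png

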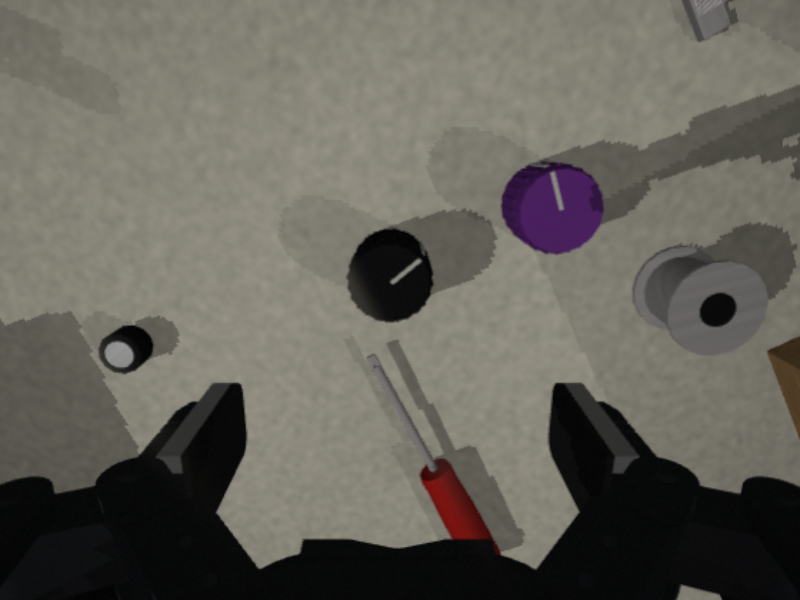

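Wrist view: the knob's top is centred at about (391,281), and the pointer runs from (391,283) to (421,261). The purple look-alike is at (553,208).

```bash
python3 - <<'E'
from h import *
w=load('w1');k=.7
c=atz(w,391*k,281*k,.044);i=atz(w,391*k,283*k,.044);o=atz(w,421*k,261*k,.044)
print('c',c,'L',atz(w,350*k,281*k,.044),'R',atz(w,432*k,281*k,.044),'B',atz(w,391*k,321*k,.044))
print('tip',o,np.linalg.norm(o-c),'ang',np.arctan2(*(o-i)[:2][::-1]),np.arctan2(*(o-c)[:2][::-1]))
s=ctrl.read_state();R=s['orientation'];print('tool delta mm',1000*R.T@(c-s['ee_pos']))
print('depth',w['depth'][int(285*k),int(375*k)],atd(w,375*k,285*k))
E
```

```text
c [0.58713616 0.20966777 0.044     ] L [0.57774354 0.1887974  0.044     ] R [0.59652948 0.23053873 0.044     ] B [0.60862654 0.19991265 0.044     ]
tip [0.58354634 0.22948404 0.044     ] 0.020138804005232595 ang 1.795639359377597 1.7500080715491682
tool delta mm [ -0.5379954   -3.04278949 159.09393802]
depth 0.2888139 [0.5855104  0.20058684 0.04425156]
```

```bash
python3 -m jog '[[[-0.5,-3,50],0],[[0,0,50],0],[[0,0,40],0],[[0,0,30],0],[[0,0,6],0]]' 1 60;  python3 -m jog '[[[0,0,0],0],[[0,0,0],0],[[0,0,0],0],[[0,0,0],0],[[0,0,0],0]]' -1 60; python3 -m jog '[[[0,0,0],0],[[0,0,0],0],[[0,0,0],0],[[0,0,0],0]]'
```

```text
time: 2.28
ee_pos: [0.5861, 0.2099, 0.0257]
orientation: [[-0.913, 0.409, -0.004], [0.409, 0.913, -0.001], [0.003, -0.002, -1.0]]
ft_force: [0.4, -0.2, 1.1]
grip_width: 0.0854
finger_force: 0.0
time: 2.9
ee_pos: [0.5891, 0.2096, 0.0295]
orientation: [[-0.912, 0.41, 0.003], [0.41, 0.912, 0.001], [-0.003, 0.002, -1.0]]
ft_force: [-1.0, 0.6, 6.7]
grip_width: 0.0487
finger_force: 62.3
time: 3.4
ee_pos: [0.5891, 0.2096, 0.0294]
orientation: [[-0.912, 0.41, 0.003], [0.41, 0.912, 0.001], [-0.003, 0.002, -1.0]]
ft_force: [-1.3, 0.3, 5.6]
grip_width: 0.0489
finger_force: 62.3
```

```bash
python3 -m jog '[[[0,0,-20],0],[[0,0,-45],0],[[0,0,-45],0],[[0,0,-45],0],[[0,0,-45],0]]'; python3 - <<'E'
from h import *
s=ctrl.read_state();R=s['orientation'];print(s['ee_pos'],s['ft_force'])
print(1000*R.T@(np.array([.578,-.222,.23])-s['ee_pos']))
w=grab('wrist','w2');cv2.imwrite('pics/w2.png',cv2.resize(w['color'][:,:,::-1],(800,600)))
E
```

```text
time: 4.03
ee_pos: [0.5878, 0.209, 0.2294]
orientation: [[-0.912, 0.41, 0.001], [0.41, 0.912, 0.0], [-0.001, 0.001, -1.0]]
ft_force: [0.0, 0.3, -2.1]
grip_width: 0.0487
finger_force: 62.4
[0.58777931 0.20904715 0.22939097] [ 0.02321039  0.25431551 -2.13356112]
[-167.98298155 -397.08795105   -0.72941825]
```

View pics/w2.png

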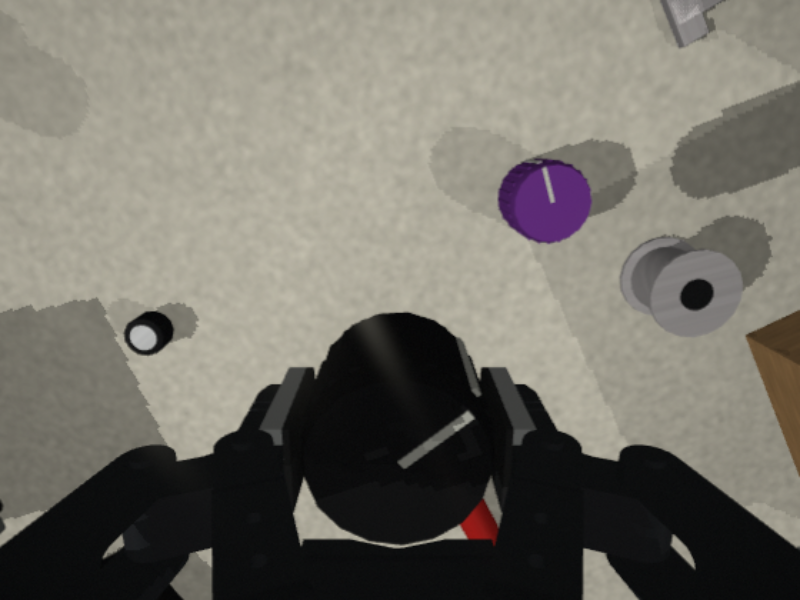

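The knob is held, with its pointer from (402,465) to (473,415). I'll carry it over the dial.

```bash
python3 -m jog '[[[-18,-40,-2],0],[[-20,-45,0],0],[[-20,-45,0],0],[[-20,-45,0],0],[[-20,-45,0],0]]'; python3 -m jog '[[[-20,-45,0],0],[[-20,-45,0],0],[[-20,-45,0],0],[[-10,-42,0],0],[[0,0,0],0.1]]';python3 -m jog '[[[0,0,0],0.18],[[0,0,0],0.18],[[0,0,0],0.18],[[0,0,0],0.08],[[0,0,0],0]]';python3 -m jog '[[[0,0,0],0],[[0,0,0],0]]'; python3 - <<'E'
from h import *
w=load('w2');k=.7
i=atz(w,402*k,465*k,.244);o=atz(w,473*k,415*k,.244)
print(i,o,np.linalg.norm(o-i),np.arctan2(*(o-i)[:2][::-1]))
for p in [(303,450),(495,450),(399,543)]: print(atz(w,p[0]*k,p[1]*k,.244))
s=ctrl.read_state();print(s['ee_pos'],s['joint_positions'])
b=grab('side','d3');w=grab('wrist','w3');a=grab('scene','s3')
c=lambda im,u,v:cv2.resize(im['color'][v:v+150,u:u+200,::-1],(400,300),interpolation=cv2.INTER_CUBIC)
cv2.imwrite('pics/m3.png',np.vstack([np.hstack([c(b,210,180),c(a,140,160)]),np.hstack([cv2.resize(w['color'][:,:,::-1],(400,300)),np.zeros((300,400,3),np.uint8)])]))
E
```

```text
time: 4.7
ee_pos: [0.5869, -0.0332, 0.2297]
orientation: [[-0.912, 0.41, 0.001], [0.41, 0.912, -0.0], [-0.001, 0.0, -1.0]]
ft_force: [0.3, 1.0, -2.6]
grip_width: 0.0489
finger_force: 62.6
time: 5.32
ee_pos: [0.5774, -0.2252, 0.2292]
orientation: [[-0.863, 0.505, 0.0], [0.505, 0.863, -0.001], [-0.0, -0.001, -1.0]]
ft_force: [-0.1, 0.9, -2.1]
grip_width: 0.0489
finger_force: 62.7
time: 5.95
ee_pos: [0.5783, -0.2218, 0.2295]
orientation: [[-0.416, 0.909, 0.0], [0.909, 0.416, 0.0], [-0.0, 0.0, -1.0]]
ft_force: [0.5, 0.4, -1.7]
grip_width: 0.0485
finger_force: 62.7
time: 6.2
ee_pos: [0.5783, -0.2218, 0.2293]
orientation: [[-0.416, 0.909, 0.0], [0.909, 0.416, 0.0], [-0.0, 0.0, -1.0]]
ft_force: [0.1, 0.6, -2.4]
grip_width: 0.0486
finger_force: 62.7
[0.58799909 0.21083952 0.244     ] [0.5826252  0.23102529 0.244     ] 0.020888847302472657 1.8309836456417126
[0.57480128 0.19140153 0.244     ]
[0.59323367 0.23230835 0.244     ]
[0.60805868 0.20106975 0.244     ]
[ 0.57834935 -0.22183692  0.22934977] [-4.89946904e-01  5.34513529e-01  1.28256592e+00  6.90948669e-05
  1.32442988e+00 -9.18856142e-01]
```

View pics/m3.png

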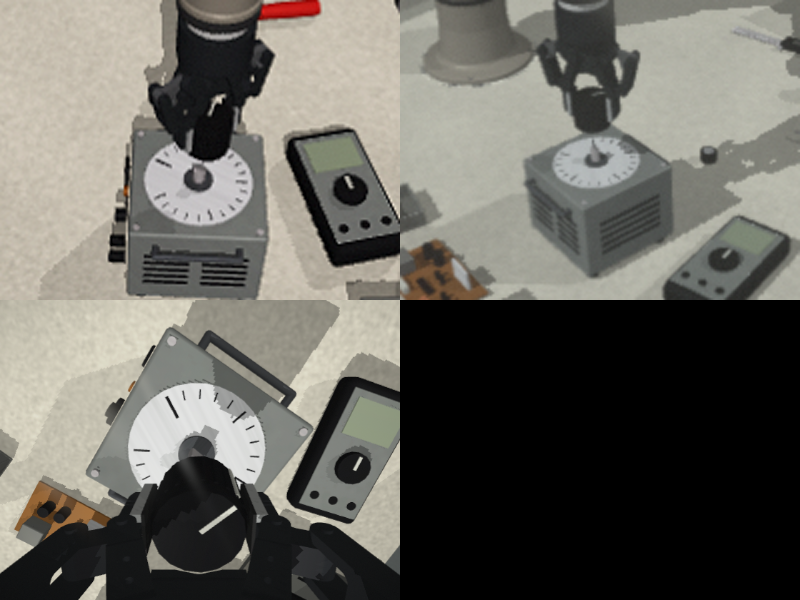

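The wrist picture (lower left) shows the dial and shaft tip ahead of the knob. I'll enlarge it.

```bash
python3 - <<'E'
from h import *
w=load('w3')
cv2.imwrite('pics/w3c.png',cv2.resize(w['color'][110:410,80:480,::-1],(800,600),interpolation=cv2.INTER_CUBIC))
E
```

```text
(no output)
```

View pics/w3c.png

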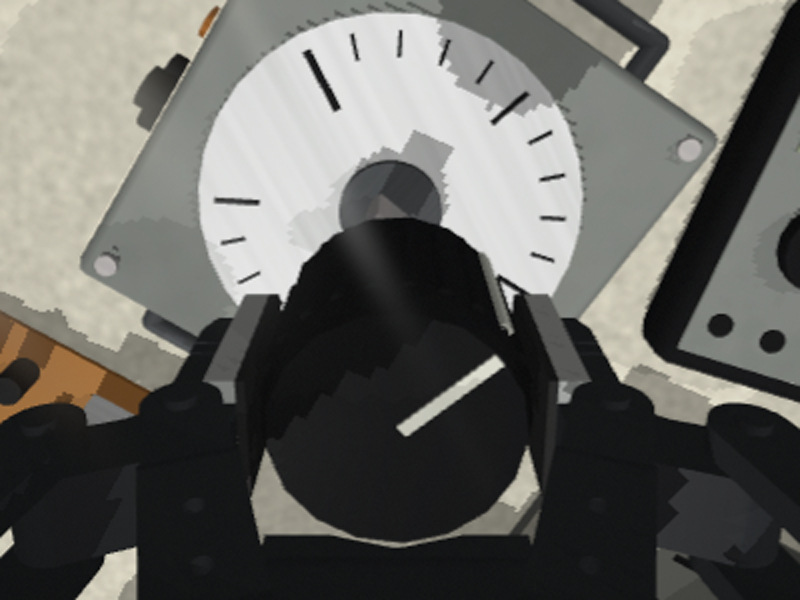

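```bash
python3 - <<'E'
from h import *
w=load('w3')
f=lambda x,y,z:atz(w,80+x/2,110+y/2,z)[:2]
def fit(P,z):
    p=np.array([f(x,y,z) for x,y in P]);A=np.c_[2*p,np.ones(len(p))]
    s=np.linalg.lstsq(A,(p**2).sum(1),rcond=None)[0];return s[:2],np.sqrt(s[2]+s[:2]@s[:2])
ang=lambda d:np.arctan2(d[1],d[0])
dc,r=fit([(199,190),(583,190),(390,13),(225,275),(570,270),(283,50),(500,50)],.134);print('dial',dc,r)
print('shoulder',fit([(339,205),(441,205),(390,160),(354,176),(426,176)],.138))
o,i=f(308,52,.134),f(337,109,.134);print('zero',ang(o-i),ang(o-dc),ang(i-dc))
z=.2294+.0146
kc,r=fit([(264,440),(529,440),(398,543),(300,513),(494,513)],z);print('knob',kc,r)
o,i=f(500,362,z),f(402,432,z);print('ptr',ang(o-i),ang(o-kc),i,o)
s=ctrl.read_state();R=s['orientation'];e=s['ee_pos']
print(e,'tooly',ang(R[:2,1]),'knob-tcp tool',1000*R.T@np.r_[kc-e[:2],0],'dial-tcp tool',1000*R.T@np.r_[dc-e[:2],0])
E
```

```text
dial [ 0.57545354 -0.21821007] 0.059408696064092235
shoulder (array([ 0.57400505, -0.21737713]), np.float64(0.015645181823324583))
zero 2.4490004237368863 2.4721402064533695 2.4841012230530617
knob [ 0.57832062 -0.22222262] 0.022548014871925752
ptr 1.119046178533215 1.120326087712644 [ 0.57881142 -0.22114692] [ 0.58785365 -0.20251141]
[ 0.57836486 -0.22184113  0.22927607] tooly 0.42835215751869626 knob-tcp tool [-3.28646234e-01 -1.98702963e-01 -3.98438228e-05] dial-tcp tool [ 4.51228589e+00 -1.14003867e+00  3.24397560e-04]
```

```bash
python3 -m jog '[[[4,-1.3,0],0],[[0,0,15],0],[[0,0,15],0],[[0,0,11],0],[[0,0,0],0]]'; python3 -m jog '[[[0,0,2],0],[[0,0,1],0],[[0,0,0],0]]';python3 -m jog '[[[0,0,1],0],[[0,0,1],0],[[0,0,0],0]]'
```

```text
time: 6.98
ee_pos: [0.575, -0.2185, 0.1867]
orientation: [[-0.415, 0.91, -0.002], [0.91, 0.415, 0.001], [0.002, -0.002, -1.0]]
ft_force: [-0.7, -0.8, -1.6]
grip_width: 0.0489
finger_force: 62.7
time: 7.35
ee_pos: [0.5756, -0.2188, 0.1856]
orientation: [[-0.415, 0.91, 0.001], [0.91, 0.415, -0.0], [-0.0, 0.0, -1.0]]
ft_force: [-0.4, -0.5, -1.3]
grip_width: 0.049
finger_force: 62.7
time: 7.72
ee_pos: [0.5755, -0.2187, 0.1832]
orientation: [[-0.415, 0.91, -0.0], [0.91, 0.415, 0.0], [0.0, -0.0, -1.0]]
ft_force: [0.3, -0.5, -1.7]
grip_width: 0.0487
finger_force: 62.7
```

```bash
for i in 1 2; do python3 -m jog '[[[0,0,1],0],[[0,0,0.5],0],[[0,0,0],0]]' | grep -E "ee_pos|ft"; done; python3 -m jog '[[[0,0,0],0],[[0,0,0],0]]'|grep -E "ee_pos|ft"
```

```text
ee_pos: [0.5755, -0.2187, 0.1817]
ft_force: [-0.1, 0.1, -3.2]
ee_pos: [0.5755, -0.2187, 0.1803]
ft_force: [-0.5, -0.3, -1.7]
ee_pos: [0.5755, -0.2187, 0.1803]
ft_force: [-0.5, -0.1, -1.6]
```

```bash
for i in 1 2; do python3 -m jog '[[[0,0,1],0],[[0,0,0.5],0],[[0,0,0],0]]' | grep -E "ee_pos|ft"; done; python3 -m jog '[[[0,0,0.5],0],[[0,0,0],0]]'|grep -E "ee_pos|ft"
```

```text
ee_pos: [0.5753, -0.2186, 0.1786]
ft_force: [-1.5, 0.7, -1.7]
ee_pos: [0.5754, -0.2186, 0.1772]
ft_force: [-2.9, 2.4, -0.4]
ee_pos: [0.5754, -0.2186, 0.1768]
ft_force: [-2.7, 2.6, -0.1]
```

```bash
python3 -m jog '[[[0.8,-0.3,0.5],0],[[0,0,0],0],[[0,0,0],0]]'|grep -E "ee_pos|ft"; python3 -m jog '[[[0,0,0.7],0],[[0,0,0],0],[[0,0,0],0]]'|grep -E "ee_pos|ft"
```

```text
ee_pos: [0.5752, -0.2182, 0.1763]
ft_force: [-0.0, 0.5, -1.9]
ee_pos: [0.5751, -0.2181, 0.1756]
ft_force: [0.5, 0.7, -1.7]
```

```bash
for i in 1 2; do python3 -m jog '[[[0,0,0.7],0],[[0,0,0],0],[[0,0,0],0]]'|grep -E "ee_pos|ft"; done
```

```text
ee_pos: [0.575, -0.2181, 0.1749]
ft_force: [1.1, 0.7, -2.3]
ee_pos: [0.575, -0.2181, 0.1742]
ft_force: [1.0, 0.3, -2.2]
```

```bash
for i in 1 2 3; do python3 -m jog '[[[0,0,0.8],0],[[0,0,0],0],[[0,0,0],0]]'|grep -E "ee_pos|ft"; done
```

```text
ee_pos: [0.5749, -0.2181, 0.1734]
ft_force: [0.5, 0.7, -1.0]
ee_pos: [0.5749, -0.2181, 0.1726]
ft_force: [0.7, 1.4, -2.0]
ee_pos: [0.575, -0.2181, 0.1718]
ft_force: [1.4, 1.4, -1.2]
```

```bash
for i in 1 2 3 4 5; do python3 -m jog '[[[0,0,1],0],[[0,0,0],0],[[0,0,0],0]]'|grep -E "ee_pos|ft"; done
```

```text
ee_pos: [0.575, -0.2181, 0.1707]
ft_force: [1.7, 1.3, -1.0]
ee_pos: [0.575, -0.2181, 0.1698]
ft_force: [2.0, 2.3, -1.8]
ee_pos: [0.575, -0.2181, 0.1687]
ft_force: [0.3, 1.7, -1.9]
ee_pos: [0.5749, -0.2181, 0.1677]
ft_force: [2.1, 1.8, -1.3]
ee_pos: [0.575, -0.2181, 0.1674]
ft_force: [-0.8, 4.1, 5.8]
```

It has dropped home without needing a search. Now I'll turn the pointer to zero, 1.355 rad counter-clockwise.

```bash
python3 -m jog '[[[0,0,-0.7],0],[[0,0,0],-0.1],[[0,0,0],-0.13],[[0,0,0],-0.14],[[0,0,0],-0.14]]'|grep -E "ee_pos|ori|ft"; python3 -m jog '[[[0,0,0],-0.14],[[0,0,0],-0.14],[[0,0,0],-0.14],[[0,0,0],-0.14],[[0,0,0],-0.14]]'|grep -E "ee_pos|ori|ft";python3 -m jog '[[[0,0,0],-0.1],[[0,0,0],-0.045],[[0,0,0],0],[[0,0,0],0]]'|grep -E "ee_pos|ori|ft"
python3 - <<'E'
from h import *
w=grab('wrist','w4')
cv2.imwrite('pics/w4c.png',cv2.resize(w['color'][110:410,80:480,::-1],(800,600),interpolation=cv2.INTER_CUBIC))
E
```

```text
ee_pos: [0.5748, -0.2188, 0.1675]
orientation: [[-0.809, 0.588, -0.0], [0.588, 0.809, -0.001], [-0.0, -0.001, -1.0]]
ft_force: [-0.8, -0.1, 2.7]
ee_pos: [0.5747, -0.2191, 0.1675]
orientation: [[-0.997, -0.071, -0.0], [-0.071, 0.997, -0.001], [0.0, -0.001, -1.0]]
ft_force: [-0.8, -1.0, 2.4]
ee_pos: [0.5747, -0.2191, 0.1675]
orientation: [[-0.978, -0.209, -0.0], [-0.209, 0.978, -0.001], [0.001, -0.001, -1.0]]
ft_force: [-1.5, -4.2, 1.8]
```

View pics/w4c.png

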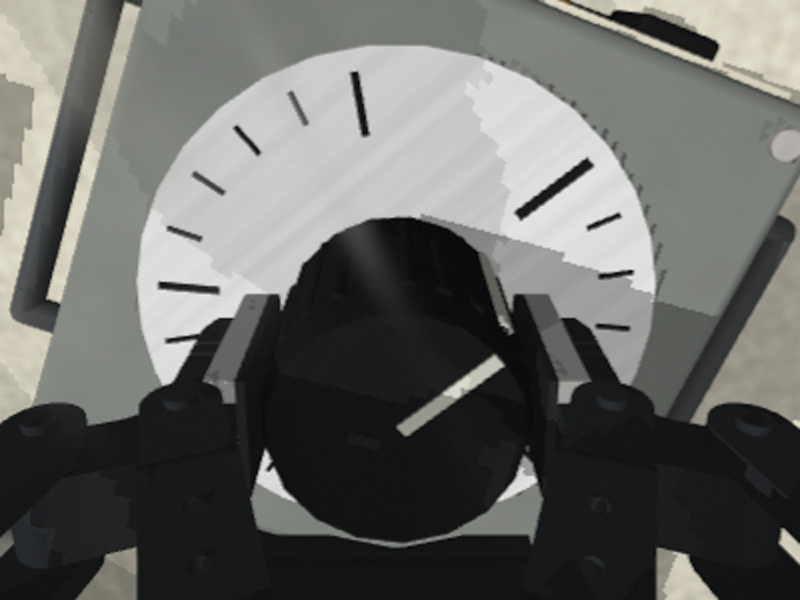

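The pointer, (402,432) to (500,361), is parallel to the zero mark, (518,216) to (592,161). I'll let go, back off upward and check.

```bash
python3 -m jog '[[[0,0,0],0],[[0,0,0],0],[[0,0,0],0],[[0,0,0],0],[[0,0,0],0]]' 1|grep -E "ee_pos|grip|ft"; python3 -m jog '[[[0,0,-10],0],[[0,0,-30],0],[[0,0,-40],0],[[0,0,-40],0],[[0,0,0],0]]'|grep -E "time|ee_pos|ft"
python3 -m jog '[[[0,0,0],0],[[0,0,0],0]]' >/dev/null
python3 - <<'E'
from h import *
w=grab('wrist','w5');b=grab('side','d5')
cv2.imwrite('pics/m5.png',np.vstack([np.hstack([cv2.resize(w['color'][:,:,::-1],(400,300)),cv2.resize(b['color'][200:350,210:410,::-1],(400,300))]),cv2.resize(w['color'][150:300,80:480,::-1],(800,300))]))
E
```

```text
ee_pos: [0.575, -0.218, 0.1675]
ft_force: [-0.3, -0.3, 0.1]
grip_width: 0.0856
time: 17.27
ee_pos: [0.5762, -0.2187, 0.2922]
ft_force: [-0.5, 0.4, -0.1]
```

View pics/m5.png

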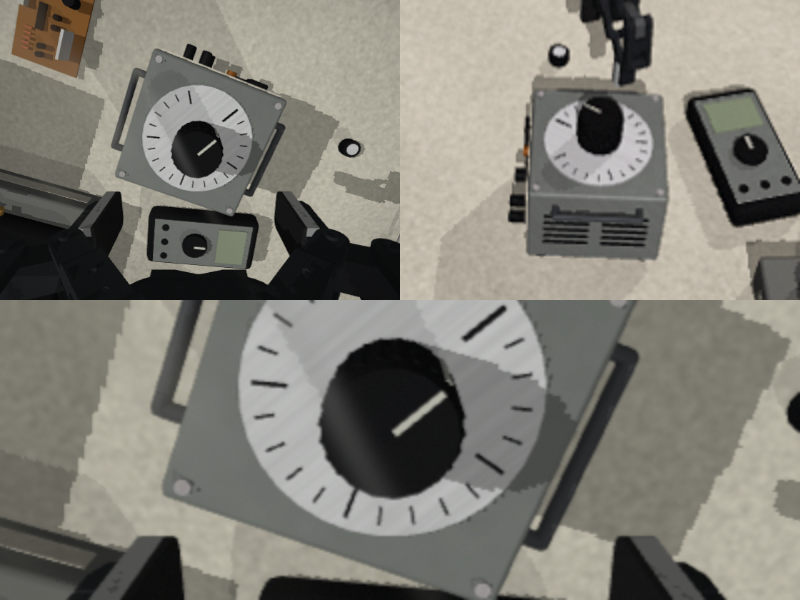

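The pointer, (395,434) to (445,394), is still parallel to the zero mark, (465,340) to (505,308). Next I'll check the height and hand in.

```bash
python3 - <<'E'
from h import *
w=load('w5');h=atd(w,80+360/2,150+130/2)[2]
f=lambda x,y,z:atz(w,80+x/2,150+y/2,z)[:2]
a=lambda d:np.arctan2(d[1],d[0])
pa=a(f(445,94,.182)-f(395,134,.182));za=a(f(505,8,.134)-f(465,40,.134))
print(h,pa,za)
if abs(h-.182)<.004 and abs(pa-za)<.1: print(ctrl.finish_job())
E
```

```text
0.18154519272898448 2.481431095985003 2.473912372899098
the job is handed in; nothing more can be done
None
```

The knob is back on the shaft and fully home, with its top at 0.1815 m (0.182 m expected). The pointer is within about 0.01 rad of the zero mark, the gripper has let go and is clear, no bystander was touched, and the job is handed in; the verdict was not shown.

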